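# One turn on the screw press

### The arm

A 7-joint arm with a two-finger parallel gripper is mounted at the origin on the work surface. World frame = base frame: x ahead of the robot, y to its left, z up, the work surface at z = 0. Lengths are in m, angles in rad, forces in N, time in s.
With the tool pointing down it reaches from about 0.425 to 0.925 m from the base axis. Payload 6.8 kg.
Tool frame: the origin (TCP) lies at the very end of the fingers, on their centre line; the grasp point (between the pads) lies 19 mm behind it; z points along the fingers, y is the line along which they close (so a half turn about z gives the same grasp; the last joint's range is limited). The gripper opens to 85 mm and grips with 20 to 120 N. Pads are 22 mm wide; open, the fingers measure 114 mm over their backs; the gripper's body (76 mm by 85 mm) begins 54 mm behind the grasp point. The pads swing forward as they close: fully open they stand 13 mm farther back than shut.
Start: joints at [-0.108, 0.477, 0.022, 1.555, -0.011, 1.109, -0.083], TCP at [0.675, 0, 0.231] pointing down, gripper open.
Joint ranges: [-2.96, 2.96], [-0.34, 2.1], [-1.41, 1.46], [0.24, 2.44], [-1.37, 4.51], [0.17, 1.92], [-2.96, 2.96]. Speed limits (rad/s): [2.39, 2.39, 3.14, 3.14, 3.14, 3.14, 3.14].

### API

Orientations are given as a unit quaternion [w, x, y, z].
In Python, from station import readout, viewer, bot gives the robot as it stands. The module is installed in compiled form; this text tells all that it offers.
- The arm moves only by the shell command python3 -m handwheel 'ROWS' [FORCE]. ROWS is JSON, a list of rows, each a list of 3 entries, a list of its own where there are three numbers: the shift along the tool's x, y, z in mm, then the turn, a rotation vector about the tool's x, y, z in degrees, then the gripper command: -1 is fully open, 1 is shut, values between are in proportion. In form: [[[x, y, z], [ax, ay, az], grip], ...]. A call has 1 to 20 rows; each row is the pose to reach, as a shift and turn from the pose commanded when the call began, along the tool's axes at that moment; what a row does not reach only later rows make up. A row lasts 1/12 s, in which the tool goes at most 41.7 mm and 7.16 degrees, less where a joint would pass 70% of its speed; a pose out of reach is approached as far as the arm can. A call with a gripper value outside its range is refused whole. The fingers move at their own pace and stop on an object; FORCE is the grip in N (left out, the last holds). Time passes only in rows, so rows that repeat a pose let the fingers close. It gives the time, the measured TCP pose, the force and the opening at its end, in the units of the state.
- readout.get_obs(): the state, without advancing time (a new reading comes with each control period).
- viewer.read_camera(name): name is "scene" or "side" or "wrist"; returns a dict with "frame" (400x640x3 uint8, red, green, blue), "fx", "fy", "cx", "cy" (pixels), "rvec" (rotation vector, rad) and "tvec" (3), from world to camera coordinates, as OpenCV has them; the wrist camera has in their place "tool_from_camera" (4x4, takes a point from camera to tool coordinates, whose origin is the TCP and whose axes are the flange's). Camera axes: x right, y down, z forward; pixel columns grow to the right and rows downward; lengths in m; the calibration is good to about 2 mm. A picture is of the moment at which its call begins: read the wrist's pose just before it. There is no depth.
- bot.hand_in(): hands the job in, once; it reports no verdict.
Trained networks look in a picture, given as the dict that the camera call returned (one of the last four; its "shot" number tells which), for a name from the list of things; names that differ only in an ending like _2 or _b are one class to them, and where a whole thing is asked for, a point or a joint stands for the part that bears it (a point fixed in the world has none). Each returns a list of dicts, best first, with "score" (0 to 1); they miss things now and then, are a little off and sometimes report something else, mostly with a low value. They report only what shows in the picture. A call takes as long as a camera call.
- viewer.search_frame(picture, target): "rect" ([centre column, centre row, width, height] in pixels, round what is visible of it).
- viewer.outline_of(picture, target): "mask" (400x640 bool, what is visible of it) and "rect" ([centre column, centre row, width, height] in pixels, round what is visible of it).
The state is a dict: "t": time; "q": joint angles; "joint_vel": joint speeds; "joint_torque": joint torques, N m; "eef_pos": TCP position; "tool_rot": TCP orientation; "contact_force": force on the tool from outside, world axes, zero at the start; "torque": the same for the moment, N m; "gripper_width": opening from 0.0 (shut) to 1.0 (fully open).
Only numpy, scipy, OpenCV 4.12 (cv2) and the standard library are available. Lean on these libraries where they do the work, as an engineer would, in place of code of your own. Each camera call takes 0.05 s, during which the arm holds its last target. There are 200 camera calls.

### The job

A plywood gear has been glued to its backing board and lies ready in the bench press. Push the press's hand wheel round by its upright handle through exactly one full turn, clockwise as seen from above, so that the handle stops where it started and the rubber-faced plate is down on the gear with just a light squeeze: stop short and the joint stays loose, go past and the glue is squeezed out. Only push the handle with the fingers, do not grip it; leave the bottles, the mug and the spare gear where they are, and finish clear of everything.

Things in the scene. Friction and masses are not known exactly. Their poses are not given: they have to be found in the camera images.
- press: Grey bench screw press bolted down: bed 220 x 300 x 18 mm, two columns 244 mm apart, crossbeam along y, 56 x 292 mm, top 160 mm above the table, carrying a vertical screw at its middle. Origin: centre of the bed's underside, on the screw's axis; z up; turned up to 0.4 rad. Thread pitch 6 mm: a clockwise turn lowers wheel, screw and rubber-faced pressing plate together by 6 mm.
- wheel_hub (a point): Point on the screw's vertical axis at the top of the hand wheel's hub, 221 mm above the table at the start, 215 mm after one turn. The hand wheel: level, aluminium, three spokes, 200 mm outside diameter, rim 20 mm thick, rim's top 6 mm below this point. Only the handle stands higher than this point.
- wheel (a joint): Angle of the hand wheel in rad: 0 at the start wherever the handle stands, growing clockwise seen from above; 6.283 is one full turn. It turns stiffly but smoothly (4 N at the handle, some 6 N at 1 rad/s), has no click or stop at one turn, and stays where it is left.
- handle: The wheel's upright handle: black round grip, 54 mm tall, 23 mm thick from 16 to 28 mm above its foot, 19 mm near the top, on a 25 mm boss at the end of a spoke, 88 mm from the wheel's axis, in any direction from it at the start. Origin: centre of its foot, 2 mm below the hub's top point; z up. It spins freely on its own pin, so its x and y mean nothing.
- solvent_bottle_mid (a point): White plastic bottle with white cap, 68 mm diameter, 165 mm tall, standing loose near the press; point 80 mm above its foot on its axis. Leave alone.
- glue_bottle_mid (a point): Grey bottle with black cap, 48 mm diameter, 140 mm tall, standing loose near the press; point 70 mm above its foot on its axis. Leave alone.
- spare_gear_mid (a point): Loose flat wooden gear, 90 mm diameter, 8 mm thick, lying on the table between the robot and the press; its centre. Leave alone.
- mug_mid (a point): White ceramic mug, 76 mm diameter, 85 mm tall, standing loose near the press; point 42 mm above its foot on its axis. Leave alone.

How it is judged:
By the outcome, as a careful person would: the job done as asked, in the order asked, and still so for the second after the job is handed in, with the robot touching nothing.
It also fails if it takes over 56 s, if anything falls off the work surface, if the arm or the gripper's body presses on something with over 40 N, if the wrist force passes 120 N, or if a joint passes its speed limit or range.

## Working session

There is one attempt and no reset: what is moved stays moved. The work goes in short steps, Python scripts to look and compute and a shell command to move; the robot and the scene stay as the last step left them, time stands still between calls to the robot, and variables do not carry over. Pictures are saved under pics/ and viewed, on a budget of 10 in all, crops included, one or two more only if the job needs it, and the job is handed in when it is done.

```bash
mkdir -p pics
cat > h.py <<'E'
import numpy as np, cv2
from scipy.spatial.transform import Rotation as R
from station import readout, viewer, bot
def cam(n):
    o=readout.get_obs(); p=viewer.read_camera(n)
    K=np.array([[p['fx'],0,p['cx']],[0,p['fy'],p['cy']],[0,0,1]])
    if 'rvec' in p:
        Rc=R.from_rotvec(np.ravel(p['rvec'])).as_matrix(); t=np.ravel(p['tvec'])
    else:
        q=o['tool_rot']; Rt=R.from_quat([q[1],q[2],q[3],q[0]]).as_matrix(); T=np.array(p['tool_from_camera'])
        Rw=Rt@T[:3,:3]; c=Rt@T[:3,3]+o['eef_pos']; Rc=Rw.T; t=-Rc@c
    return p,K,Rc,t
def proj(X,K,Rc,t):
    x=(np.atleast_2d(X)@Rc.T+t)@K.T; return x[:,:2]/x[:,2:]
def onplane(uv,z,K,Rc,t):
    c=-Rc.T@t; d=Rc.T@np.linalg.inv(K)@np.array([uv[0],uv[1],1.]); return c+d*(z-c[2])/d[2]
def save(n,f): cv2.imwrite('pics/'+n,cv2.cvtColor(f,cv2.COLOR_RGB2BGR))
E
python3 - <<'E'
from h import *
o=readout.get_obs(); print({k:np.round(v,3) for k,v in o.items()})
for n in ['scene','side']:
    p,K,Rc,t=cam(n); save(n+'0.png',p['frame']); print(n,'cam',np.round(-Rc.T@t,3))
    for g in ['press','wheel','wheel_hub','handle','solvent_bottle_mid','glue_bottle_mid','mug_mid','spare_gear_mid']:
        r=viewer.search_frame(p,g); print(g,[(np.round(a['rect'],1).tolist(),round(a['score'],2)) for a in r[:2]])
E
```

```text
{'t': np.float64(0.0), 'q': array([-0.108,  0.478,  0.022,  1.556, -0.012,  1.109, -0.083]), 'joint_vel': array([ 0.001,  0.001,  0.   , -0.001, -0.001,  0.   ,  0.001]), 'joint_torque': array([-1.0000e-03, -5.9644e+01,  1.6080e+00, -2.8119e+01,  1.2000e-02,
        9.0000e-03,  0.0000e+00]), 'eef_pos': array([ 0.674, -0.   ,  0.23 ]), 'tool_rot': array([-0.001,  0.707,  0.707, -0.001]), 'contact_force': array([ 0.759,  1.314, -0.143]), 'torque': array([0.013, 0.019, 0.015]), 'gripper_width': np.float64(0.999)}
scene cam [1.373 0.074 0.915]
press [([295.4, 224.3, 121.3, 92.3], 0.92), ([204.4, 220.4, 32.2, 53.9], 0.24)]
wheel [([295.6, 181.3, 83.4, 53.8], 0.95)]
wheel_hub [([296.8, 179.9, 80.3, 53.9], 0.66)]
handle []
solvent_bottle_mid [([205.6, 220.9, 32.7, 58.1], 0.82)]
glue_bottle_mid [([381.0, 223.3, 16.0, 45.2], 0.92)]
mug_mid [([236.8, 183.9, 30.9, 38.7], 0.87)]
spare_gear_mid []
side cam [0.481 1.156 0.863]
press [([310.9, 213.1, 93.0, 109.4], 0.82)]
wheel [([309.2, 160.0, 17.4, 36.0], 0.69)]
wheel_hub [([315.6, 167.8, 76.3, 48.5], 0.67)]
handle [([350.4, 158.3, 13.7, 20.2], 0.49)]
solvent_bottle_mid [([307.1, 159.8, 15.5, 38.3], 0.79), ([302.5, 266.4, 19.8, 47.6], 0.61)]
glue_bottle_mid [([299.7, 265.9, 20.2, 50.5], 0.68), ([315.0, 169.5, 79.2, 44.4], 0.28)]
mug_mid [([374.6, 186.7, 39.1, 38.7], 0.89), ([311.5, 213.7, 91.7, 110.3], 0.29)]
spare_gear_mid [([372.0, 242.9, 30.2, 22.2], 0.57)]
```

Run:
```python
import cv2,numpy as np
a=cv2.imread('pics/scene0.png')[110:300,160:426];b=cv2.imread('pics/side0.png')[110:310,200:466]
a=cv2.resize(a,None,fx=3,fy=3);b=cv2.resize(b,None,fx=3,fy=3)
cv2.imwrite('pics/s1.png',a);cv2.imwrite('pics/s2.png',b)
```

```text
(no output)
```

View pics/s1.png

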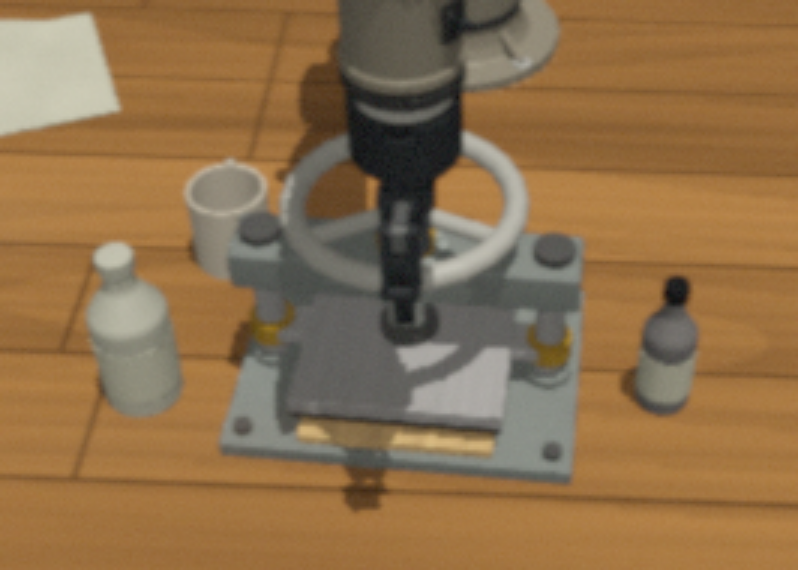

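View pics/s2.png

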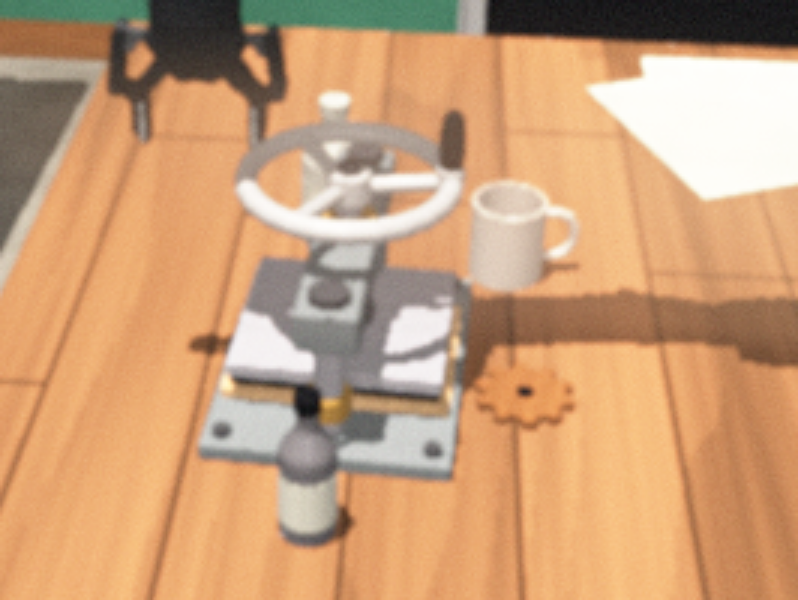

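The scene view shows the press, with the wheel partly hidden by the arm. The white bottle is at left, the mug behind left and the grey bottle at right. The side view shows the wheel centred near (317,170), the handle near (350,158) on the robot's side, and the spare gear near (375,241).

Run:
```python
from h import *
p,K,Rc,t=cam('side')
print('fx',K[0,0])
for nm,uv,z in [('hub',(316.7,170),.209),('handle foot',(350,167),.219),('handletop',(351,149),.273),('gear',(375,241),.004),('glue foot c',(302.5,288),0),('mugfoot',(369,203),0)]:
    print(nm,np.round(onplane(uv,z,K,Rc,t),3))
p,K,Rc,t=cam('scene')
for nm,uv,z in [('hub',(295,178),.209),('solv foot',(206,241),0),('glue foot',(381,243),0),('mugfoot',(234,197),0)]:
    print(nm,np.round(onplane(uv,z,K,Rc,t),3))
print(viewer.read_camera('wrist')['tool_from_camera'])
```

```text
fx 515.3046100395002
hub [ 0.544 -0.006  0.209]
handle foot [ 0.459 -0.012  0.219]
handletop [ 0.459 -0.008  0.273]
gear [0.379 0.012 0.004]
glue foot c [ 0.562  0.213 -0.   ]
mugfoot [ 0.391 -0.186  0.   ]
hub [ 0.554 -0.014  0.209]
solv foot [ 0.581 -0.257  0.   ]
glue foot [0.567 0.21  0.   ]
mugfoot [ 0.406 -0.213  0.   ]
[[-3.93371838e-05 -9.63892100e-01 -2.66293107e-01  6.76126070e-02]
 [ 9.99999804e-01  1.28498143e-04 -6.12841703e-04 -7.57170309e-04]
 [ 6.24931445e-04 -2.66293079e-01  9.63891906e-01 -1.41507972e-01]
 [ 0.00000000e+00  0.00000000e+00  0.00000000e+00  1.00000000e+00]]
```

```bash
python3 -m handwheel '[[[0,0,-40],[0,0,0],1],[[0,0,-80],[0,0,0],1],[[10,-40,-120],[0,0,0],1],[[20,-80,-160],[0,0,0],1],[[30,-120,-200],[0,0,0],1],[[30,-120,-230],[0,0,0],1],[[30,-120,-230],[0,0,0],1],[[30,-120,-230],[0,0,0],1],[[30,-120,-230],[0,0,0],1],[[30,-120,-230],[0,0,0],1]]'
python3 - <<'E'
from h import *
o=readout.get_obs(); print(o['t'],o['eef_pos'],o['q'])
for n in ['wrist','side','scene']:
    p,K,Rc,t=cam(n); save(n+'1.png',p['frame']); np.savez(n+'1.npz',K=K,Rc=Rc,t=t)
    for g in ['wheel','handle']:
        r=viewer.search_frame(p,g); print(n,g,[(np.round(a['rect'],1).tolist(),round(a['score'],2)) for a in r[:2]])
E
```

```text
t: 1.88
eef_pos: [0.5549, 0.0298, 0.4608]
tool_rot: [-0.0, 0.707, 0.707, -0.0]
contact_force: [0.3, 0.1, -1.2]
gripper_width: -0.004
1.8833 [0.55490219 0.02982811 0.46081051] [-1.72764639e-01  1.49906120e-01  7.91231664e-03  1.49506228e+00
 -1.09013980e-03  1.49697618e+00 -1.65027007e-01]
wrist wheel [([311.5, 185.8, 177.2, 153.3], 0.81)]
wrist handle [([235.1, 206.4, 30.4, 26.8], 0.83)]
side wheel [([317.5, 168.9, 80.3, 47.4], 0.78)]
side handle [([350.3, 158.7, 12.0, 21.7], 0.47)]
scene wheel [([296.1, 168.9, 77.9, 78.1], 0.69)]
scene handle [([296.3, 142.8, 10.8, 23.6], 0.51)]
```

View pics/wrist1.png

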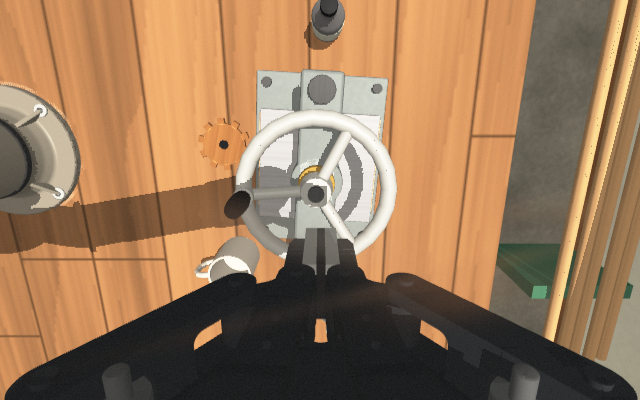

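Run:
```python
import cv2,numpy as np
a=cv2.imread('pics/scene1.png')[120:290,220:380];b=cv2.imread('pics/side1.png')[120:290,260:400]
cv2.imwrite('pics/s3.png',np.vstack([]) if 0 else np.hstack([cv2.resize(a,None,fx=2.6,fy=2.6),cv2.resize(b,None,fx=2.6,fy=2.6)]))
```

```text
(no output)
```

View pics/s3.png

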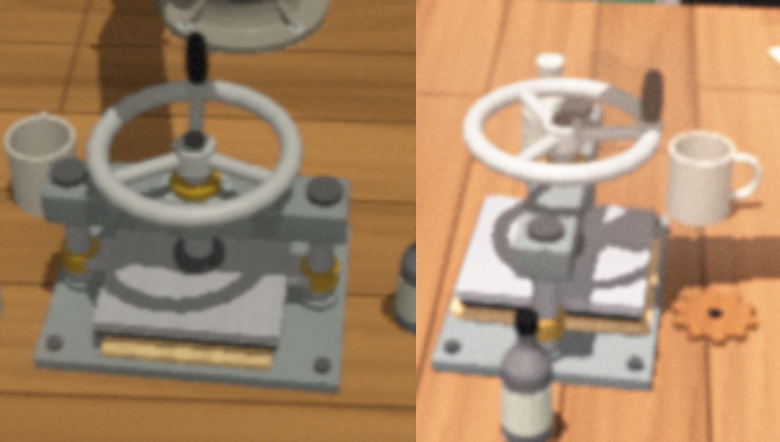

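The wrist view shows the hub top at about (316,193) and the black handle from (244,196) to (232,208). The rim spans columns 237 to 396. The scene and side views are unobstructed. Next I fit the hub and the handle.

```bash
cat > fit.py <<'E'
from h import *
from scipy.optimize import least_squares
import sys
def blob(f,c,h=22,thr=70):
    c=np.round(c).astype(int); y0,x0=c[1]-h,c[0]-h
    g=f[y0:y0+2*h,x0:x0+2*h].max(2); m=(g<thr).astype(np.uint8)
    n,l,s,ce=cv2.connectedComponentsWithStats(m)
    i=min([k for k in range(1,n) if s[k,4]>25],key=lambda k:np.hypot(*(ce[k]-h)))
    return ce[i]+[x0,y0],s[i,4]
def cyl(x,y,z0): # visible grip solid points
    a=np.linspace(0,2*np.pi,24,endpoint=False); P=[]
    for dz in np.linspace(4,54,8): P+=[[x+.0105*np.cos(b),y+.0105*np.sin(b),z0+dz/1000] for b in a]
    return np.array(P)
def sil(P,C):   # centroid of projected hull
    u=proj(P,*C).astype(np.float32); M=cv2.moments(cv2.convexHull(u)); return np.array([M['m10'],M['m01']])/M['m00']
def handle_fit(obs,z0):
    f=lambda v:np.ravel([sil(cyl(v[0],v[1],z0),C)-o for C,o in obs])
    r=least_squares(f,[.47,-.01],diff_step=1e-4); return r.x,r.fun
E
python3 - <<'E'
from fit import *
obs=[];Cs={}
for n,c in [('wrist',(237,203)),('side',(351,157)),('scene',(296,142))]:
    f=cv2.imread(f'pics/{n}1.png'); d=np.load(n+'1.npz'); C=(d['K'],d['Rc'],d['t']); Cs[n]=C
    b,a=blob(f,c); print(n,b,a); obs.append((C,b)); print('  single',handle_fit([(C,b)],.219)[0])
h,res=handle_fit(obs,.219); print('handle',h,np.round(res,1))
A,B=np.meshgrid(np.linspace(0,2*np.pi,180),np.linspace(0,2*np.pi,16))
rim=np.stack([(.09+.01*np.cos(B))*np.cos(A),(.09+.01*np.cos(B))*np.sin(A),.205+.01*np.sin(B)],-1).reshape(-1,3)
def ext(v,C):
    u=proj(rim+[v[0],v[1],0],*C); return np.array([u[:,0].min(),u[:,0].max(),u[:,1].min(),u[:,1].max()])
M={'scene':[253.8,335.8,150.8,206.2],'side':[278.1,354.2,150,190],'wrist':[237,396,110]}
f=lambda v,ns=('scene','side','wrist'):np.concatenate([(ext(v,Cs[n])[:len(M[n])]-M[n])/(2 if n=='wrist' else 1) for n in ns])
r=least_squares(f,[.55,-.01],diff_step=1e-4); print('hub',r.x,np.round(r.fun,1))
for n in M: print(n,least_squares(f,[.55,-.01],diff_step=1e-4,args=((n,),)).x)
d=h-r.x; print('R',np.hypot(*d),'phi',np.degrees(np.arctan2(d[1],d[0])))
E
```

```text
wrist [236.91820041 203.97137014] 489
  single [ 0.46199456 -0.01729532]Traceback (most recent call last):
  File "<stdin>", line 5, in <module>
  File "fit.py", line 8, in blob
    i=min([k for k in range(1,n) if s[k,4]>25],key=lambda k:np.hypot(*(ce[k]-h)))
ValueError: min() iterable argument is empty
```

```bash
cat > run1.py <<'E'
from fit import *
obs=[];Cs={}
for n,c,th in [('wrist',(237,203),70),('side',(351,157),105),('scene',(296,142),70)]:
    f=cv2.imread(f'pics/{n}1.png'); d=np.load(n+'1.npz'); C=(d['K'],d['Rc'],d['t']); Cs[n]=C
    b,a=blob(f,c,thr=th,h=15); print(n,b,a); obs.append((C,b)); print('  single',handle_fit([(C,b)],.219)[0])
h,res=handle_fit(obs,.219); print('handle',h,np.round(res,1))
A,B=np.meshgrid(np.linspace(0,2*np.pi,180),np.linspace(0,2*np.pi,16))
rim=np.stack([(.09+.01*np.cos(B))*np.cos(A),(.09+.01*np.cos(B))*np.sin(A),.205+.01*np.sin(B)],-1).reshape(-1,3)
def ext(v,C):
    u=proj(rim+[v[0],v[1],0],*C); return np.array([u[:,0].min(),u[:,0].max(),u[:,1].min(),u[:,1].max()])
M={'scene':[253.8,335.8,150.8,206.2],'side':[278.1,354.2,150,190],'wrist':[237,396,110]}
f=lambda v,ns=('scene','side','wrist'):np.concatenate([(ext(v,Cs[n])[:len(M[n])]-M[n])/(2 if n=='wrist' else 1) for n in ns])
r=least_squares(f,[.55,-.01],diff_step=1e-4); print('hub',r.x,np.round(r.fun,1))
for n in M: print(n,least_squares(f,[.55,-.01],diff_step=1e-4,args=((n,),)).x)
d=h-r.x; print('R',np.hypot(*d),'phi',np.degrees(np.arctan2(d[1],d[0])))
E
python3 run1.py
```

```text
wrist [236.91820041 203.97137014] 489
  single [ 0.46199456 -0.01729532]
side [350.38095238 156.61904762] 63
  single [ 0.45945443 -0.01400276]
scene [295.10526316 142.45112782] 133
  single [ 0.46570007 -0.01977894]
handle [ 0.46181913 -0.01765669] [-0.1  0.3 -0.9 -0.7  1.  -0.9]
hub [ 0.54707596 -0.01687252] [-1.4 -0.  -0.4  1.4 -0.7  0.1 -0.3  1.2 -1.6  0.1 -0.7]
scene [ 0.54460179 -0.01530841]
side [ 0.54650464 -0.01996534]
wrist [ 0.54892792 -0.01864375]
R 0.08526043129154204 phi -179.47302211081364
```

```bash
python3 -m handwheel '[[[-30,-40,30],[0,0,-7],1],[[-60,-80,60],[0,0,-14],1],[[-91,-114,100],[0,0,-21],1],[[-91,-114,131],[0,0,-28],1],[[-91,-114,131],[0,0,-35],1],[[-91,-114,131],[0,0,-42],1],[[-91,-114,131],[0,0,-49],1],[[-91,-114,131],[0,0,-56],1],[[-91,-114,131],[0,0,-63],1],[[-91,-114,131],[0,0,-70],1],[[-91,-114,131],[0,0,-77],1],[[-91,-114,131],[0,0,-84],1],[[-91,-114,131],[0,0,-91],1],[[-91,-114,131],[0,0,-98],1],[[-91,-114,131],[0,0,-105],1],[[-91,-114,131],[0,0,-112],1],[[-91,-114,131],[0,0,-119],1],[[-91,-114,131],[0,0,-126],1],[[-91,-114,131],[0,0,-133],1],[[-91,-114,131],[0,0,-140],1]]'
python3 -m handwheel '[[[0,0,0],[0,0,-7],1],[[0,0,0],[0,0,-15],1],[[0,0,0],[0,0,-15],1],[[0,0,0],[0,0,-15],1],[[0,0,0],[0,0,-15],1],[[0,0,0],[0,0,-15],1]]'
cat > st.py <<'E'
from h import *
o=readout.get_obs(); q=o['tool_rot']; Rt=R.from_quat([q[1],q[2],q[3],q[0]]).as_matrix()
psi=90-np.degrees(np.arctan2(Rt[1,0],Rt[0,0])); psi=(psi+180)%360-180
print('t',o['t'],'pos',np.round(o['eef_pos'],4),'psi',round(psi,2),'down',np.round(Rt[:,2],3),'q',np.round(o['q'],2),'F',np.round(o['contact_force'],1))
E
python3 st.py
python3 - <<'E'
from h import *
d=np.load('wrist1.npz'); print(proj([[.548,-.0175,.221],[.461,-.018,.219]],d['K'],d['Rc'],d['t']))
E
```

```text
t: 4.0
eef_pos: [0.4411, -0.061, 0.3303]
tool_rot: [0.0, -0.425, 0.905, -0.0]
contact_force: [-0.2, -0.1, 0.0]
gripper_width: 0.003
t: 4.5
eef_pos: [0.441, -0.061, 0.3303]
tool_rot: [0.0, -0.536, 0.844, -0.0]
contact_force: [0.1, 0.8, -0.5]
gripper_width: -0.0
t 4.5 pos [ 0.441  -0.061   0.3303] psi -154.85 down [ 0.  0. -1.] q [-0.05 -0.    0.04  1.94  0.    1.2   2.7 ] F [ 0.1  0.8 -0.5]
[[315.58548889 196.06614076]
 [242.82737206 195.97800494]]
```

```bash
python3 -m handwheel '[[[0,0,40],[0,0,0],1],[[0,0,80],[0,0,0],1],[[0,0,100],[0,0,0],1],[[0,0,100],[0,0,0],1],[[-8,0,100],[0,0,0],1],[[-16,0,100],[0,0,0],1],[[-18,0,100],[0,0,0],1],[[-18,0,100],[0,0,0],1],[[-18,0,100],[0,0,0],1]]'; python3 st.py
python3 - <<'E'
from h import *
p,K,Rc,t=cam('side');p2,*_=cam('wrist')
save('c.png',np.hstack([cv2.resize(p['frame'][120:220,290:400],(440,400)),p2['frame'][50:450,130:490]]))
E
```

```text
t: 5.25
eef_pos: [0.4495, -0.0443, 0.2315]
tool_rot: [0.001, -0.538, 0.843, -0.001]
contact_force: [-0.2, 0.7, 0.2]
gripper_width: -0.0
t 5.25 pos [ 0.4495 -0.0443  0.2315] psi -155.04 down [ 0.002  0.    -1.   ] q [-0.07  0.1   0.03  2.07 -0.    0.97  2.67] F [-0.2  0.7  0.2]Traceback (most recent call last):
  File "<stdin>", line 3, in <module>
    return _nx.concatenate(arrs, 1, dtype=dtype, casting=casting)
           ~~~~~~~~~~~~~~~^^^^^^^^^^^^^^^^^^^^^^^^^^^^^^^^^^^^^^^
ValueError: all the input array dimensions except for the concatenation axis must match exactly, but along dimension 0, the array at index 0 has size 400 and the array at index 1 has size 350
```

```bash
for i in 1 2; do python3 -m handwheel '[[[-1,0,0],[0,0,0],1],[[-2,0,0],[0,0,0],1],[[-2,0,0],[0,0,0],1]]'|grep -E 'eef|force'; done
python3 - <<'E'
from h import *
p,K,Rc,t=cam('side');p2,*_=cam('wrist')
save('c.png',np.hstack([cv2.resize(p['frame'][120:220,290:400],(440,400)),p2['frame'][:,140:500]]))
E
```

```text
eef_pos: [0.4495, -0.0428, 0.2304]
contact_force: [1.0, -0.6, -0.8]
eef_pos: [0.4504, -0.0409, 0.2303]
contact_force: [-0.1, 0.2, -0.3]
```

View pics/c.png

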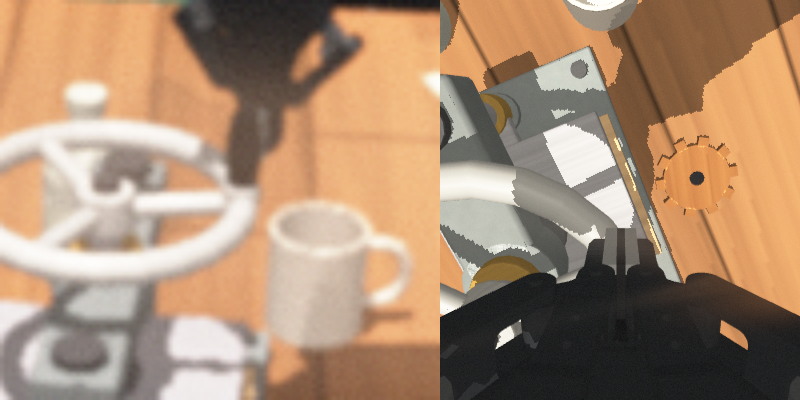

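The side view shows the shut fingers just behind the handle, with no contact yet, so I creep on until they touch.

```bash
for i in 1 2 3 4 5; do python3 -m handwheel '[[[-1,0,0],[0,0,0],1],[[-1,0,0],[0,0,0],1],[[-1,0,0],[0,0,0],1]]'|grep -E 'eef|force'|tr '\n' ' '; echo; done
```

```text
eef_pos: [0.4506, -0.0404, 0.2303] contact_force: [-0.2, -1.7, 0.0] 
eef_pos: [0.4508, -0.0399, 0.2302] contact_force: [-2.5, -3.7, 1.8] 
eef_pos: [0.4514, -0.0385, 0.2302] contact_force: [-1.4, -3.1, 0.8] 
eef_pos: [0.4519, -0.0373, 0.2302] contact_force: [-2.6, -4.2, 0.5] 
eef_pos: [0.4523, -0.0363, 0.2302] contact_force: [-2.9, -3.7, 1.0]
```

```bash
cat > plan.py <<'E'
import sys
from h import *
HUB=np.array([.5485,-.0165]); PHI0=180.; L=.0240
def target(th):
    ph=np.radians(PHI0-th); H=HUB+.088*np.array([np.cos(ph),np.sin(ph)])
    psi=-155+310*th/360; a=np.radians(270-psi); n=np.array([np.cos(a),np.sin(a)])
    return H-L*n,psi,.230-.006*th/360
def plan(ths):
    o=readout.get_obs(); q=o['tool_rot']; Rt=R.from_quat([q[1],q[2],q[3],q[0]]).as_matrix()
    ps=90-np.degrees(np.arctan2(Rt[1,0],Rt[0,0])); ps=(ps+180)%360-180
    a=np.radians(90-ps); X=np.array([np.cos(a),np.sin(a)]); Y=np.array([-np.cos(np.pi/2-a),np.sin(np.pi/2-a)])
    Y=np.array([np.sin(a),-np.cos(a)])
    rows=[]
    for th in ths:
        c,p,z=target(th); d=(c-o['eef_pos'][:2])*1000
        rows.append([[round(float(d@X)),round(float(d@Y)),round((o['eef_pos'][2]-z)*1000)],[0,0,round((p-ps+180)%360-180)],1])
    print(round(ps,1),np.round(o['eef_pos'],4)); print(str(rows).replace(' ',''))
if __name__=='__main__': plan(np.arange(float(sys.argv[1]),float(sys.argv[2])+.01,float(sys.argv[3])))
E
python3 plan.py 5 95 5
```

```text
-155.0 [ 0.4523 -0.0363  0.2302]
[[[-5,6,0],[0,0,4],1],[[-12,10,0],[0,0,9],1],[[-20,13,0],[0,0,13],1],[[-28,16,1],[0,0,17],1],[[-36,18,1],[0,0,22],1],[[-45,19,1],[0,0,26],1],[[-53,20,1],[0,0,30],1],[[-62,20,1],[0,0,34],1],[[-70,19,1],[0,0,39],1],[[-78,17,1],[0,0,43],1],[[-86,15,1],[0,0,47],1],[[-94,12,1],[0,0,52],1],[[-102,9,1],[0,0,56],1],[[-109,4,1],[0,0,60],1],[[-116,-1,1],[0,0,65],1],[[-122,-6,2],[0,0,69],1],[[-128,-12,2],[0,0,73],1],[[-133,-18,2],[0,0,78],1],[[-138,-25,2],[0,0,82],1]]
```

```bash
python3 -m handwheel '[[[-5,4,0],[0,0,4],1],[[-12,9,0],[0,0,9],1],[[-20,13,0],[0,0,13],1],[[-28,16,1],[0,0,17],1],[[-36,18,1],[0,0,22],1],[[-45,19,1],[0,0,26],1],[[-53,20,1],[0,0,30],1],[[-62,20,1],[0,0,34],1],[[-70,19,1],[0,0,39],1],[[-78,17,1],[0,0,43],1],[[-86,15,1],[0,0,47],1],[[-94,12,1],[0,0,52],1],[[-102,9,1],[0,0,56],1],[[-109,4,1],[0,0,60],1],[[-116,-1,1],[0,0,65],1],[[-122,-6,2],[0,0,69],1],[[-128,-12,2],[0,0,73],1],[[-133,-18,2],[0,0,78],1],[[-138,-25,2],[0,0,82],1],[[-138,-25,2],[0,0,82],1]]'; python3 st.py; python3 plan.py 100 190 5
python3 - <<'E'
from h import *
p,K,Rc,t=cam('side');p2,*_=cam('scene')
save('d.png',np.hstack([cv2.resize(p['frame'][90:220,270:400],(400,400)),cv2.resize(p2['frame'][100:230,230:360],(400,400))]))
E
```

```text
t: 8.87
eef_pos: [0.534, 0.0805, 0.228]
tool_rot: [-0.0, 0.148, 0.989, 0.001]
contact_force: [-0.5, 0.9, -0.1]
gripper_width: -0.003
t 8.8667 pos [0.534  0.0805 0.228 ] psi -72.98 down [-0.     0.002 -1.   ] q [-0.34  0.26  0.09  1.89 -0.03  1.    1.04] F [-0.5  0.9 -0.1]
-73.0 [0.534  0.0805 0.228 ]
[[[-8,1,0],[0,0,4],1],[[-15,3,0],[0,0,8],1],[[-23,5,0],[0,0,13],1],[[-32,6,0],[0,0,17],1],[[-40,6,0],[0,0,21],1],[[-48,6,0],[0,0,26],1],[[-56,5,0],[0,0,30],1],[[-64,3,0],[0,0,34],1],[[-71,0,0],[0,0,39],1],[[-79,-3,0],[0,0,43],1],[[-86,-7,0],[0,0,47],1],[[-93,-11,1],[0,0,51],1],[[-99,-16,1],[0,0,56],1],[[-105,-21,1],[0,0,60],1],[[-110,-27,1],[0,0,64],1],[[-115,-33,1],[0,0,69],1],[[-119,-40,1],[0,0,73],1],[[-123,-47,1],[0,0,77],1],[[-126,-54,1],[0,0,82],1]]
```

View pics/d.png

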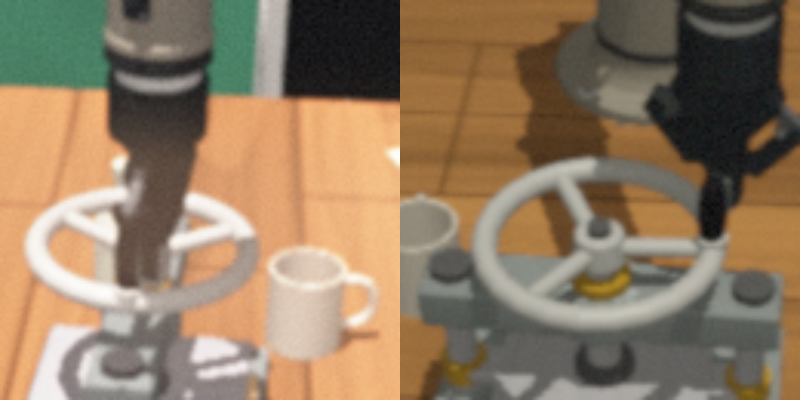

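The handle is a quarter turn on, now at +y, with the fingers behind it. Continuing.

```bash
python3 -m handwheel '[[[-8,1,0],[0,0,4],1],[[-15,3,0],[0,0,8],1],[[-23,5,0],[0,0,13],1],[[-32,6,0],[0,0,17],1],[[-40,6,0],[0,0,21],1],[[-48,6,0],[0,0,26],1],[[-56,5,0],[0,0,30],1],[[-64,3,0],[0,0,34],1],[[-71,0,0],[0,0,39],1],[[-79,-3,0],[0,0,43],1],[[-86,-7,0],[0,0,47],1],[[-93,-11,1],[0,0,51],1],[[-99,-16,1],[0,0,56],1],[[-105,-21,1],[0,0,60],1],[[-110,-27,1],[0,0,64],1],[[-115,-33,1],[0,0,69],1],[[-119,-40,1],[0,0,73],1],[[-123,-47,1],[0,0,77],1],[[-126,-54,1],[0,0,82],1],[[-126,-54,1],[0,0,82],1]]'; python3 st.py; python3 plan.py 195 285 5
```

```text
t: 10.63
eef_pos: [0.6383, -0.0103, 0.2271]
tool_rot: [-0.0, 0.761, 0.649, 0.001]
contact_force: [-0.2, 3.3, -1.6]
gripper_width: 0.0
t 10.6333 pos [ 0.6383 -0.0103  0.2271] psi 9.1 down [ 0.001  0.001 -1.   ] q [-0.38  0.44  0.4   1.67 -0.19  1.07 -0.07] F [-0.2  3.3 -1.6]
9.1 [ 0.6383 -0.0103  0.2271]
[[[-5,1,0],[0,0,4],1],[[-13,2,0],[0,0,8],1],[[-21,2,1],[0,0,12],1],[[-29,1,1],[0,0,17],1],[[-36,0,1],[0,0,21],1],[[-44,-2,1],[0,0,25],1],[[-51,-5,1],[0,0,30],1],[[-58,-8,1],[0,0,34],1],[[-65,-12,1],[0,0,38],1],[[-71,-16,1],[0,0,43],1],[[-77,-21,1],[0,0,47],1],[[-82,-26,1],[0,0,51],1],[[-87,-32,1],[0,0,55],1],[[-91,-38,1],[0,0,60],1],[[-95,-45,2],[0,0,64],1],[[-98,-51,2],[0,0,68],1],[[-101,-58,2],[0,0,73],1],[[-103,-66,2],[0,0,77],1],[[-104,-73,2],[0,0,81],1]]
```

```bash
python3 -m handwheel '[[[-5,1,0],[0,0,4],1],[[-13,2,0],[0,0,8],1],[[-21,2,1],[0,0,12],1],[[-29,1,1],[0,0,17],1],[[-36,0,1],[0,0,21],1],[[-44,-2,1],[0,0,25],1],[[-51,-5,1],[0,0,30],1],[[-58,-8,1],[0,0,34],1],[[-65,-12,1],[0,0,38],1],[[-71,-16,1],[0,0,43],1],[[-77,-21,1],[0,0,47],1],[[-82,-26,1],[0,0,51],1],[[-87,-32,1],[0,0,55],1],[[-91,-38,1],[0,0,60],1],[[-95,-45,2],[0,0,64],1],[[-98,-51,2],[0,0,68],1],[[-101,-58,2],[0,0,73],1],[[-103,-66,2],[0,0,77],1],[[-104,-73,2],[0,0,81],1],[[-104,-73,2],[0,0,81],1]]'; python3 st.py; python3 plan.py 290 345 5
```

```text
t: 12.3
eef_pos: [0.55, -0.1019, 0.226]
tool_rot: [-0.0, 1.0, 0.0, 0.001]
contact_force: [0.5, -0.4, 1.6]
gripper_width: -0.006
t 12.3 pos [ 0.55   -0.1019  0.226 ] psi 89.94 down [ 0.003  0.    -1.   ] q [-0.54  0.36  0.79  1.88 -0.3   1.02 -1.2 ] F [ 0.5 -0.4  1.6]
89.9 [ 0.55   -0.1019  0.226 ]
[[[-8,-1,1],[0,0,5],1],[[-15,-2,1],[0,0,9],1],[[-22,-4,1],[0,0,13],1],[[-29,-6,1],[0,0,18],1],[[-36,-9,1],[0,0,22],1],[[-42,-13,1],[0,0,26],1],[[-48,-17,1],[0,0,31],1],[[-54,-21,1],[0,0,35],1],[[-59,-26,2],[0,0,39],1],[[-64,-32,2],[0,0,44],1],[[-68,-38,2],[0,0,48],1],[[-72,-44,2],[0,0,52],1]]
```

```bash
python3 -m handwheel '[[[-8,-1,1],[0,0,5],1],[[-15,-2,1],[0,0,9],1],[[-22,-4,1],[0,0,13],1],[[-29,-6,1],[0,0,18],1],[[-36,-9,1],[0,0,22],1],[[-42,-13,1],[0,0,26],1],[[-48,-17,1],[0,0,31],1],[[-54,-21,1],[0,0,35],1],[[-57,-24,2],[0,0,37],1],[[-59,-26,2],[0,0,39],1],[[-61,-28,2],[0,0,41],1],[[-63,-30,2],[0,0,43],1],[[-64,-32,2],[0,0,44],1],[[-66,-35,2],[0,0,46],1],[[-67,-36,2],[0,0,47],1],[[-68,-38,2],[0,0,48],1],[[-68,-38,2],[0,0,48],1],[[-68,-38,2],[0,0,48],1]]'; python3 st.py
python3 - <<'E'
from h import *
p,K,Rc,t=cam('side');p2,*_=cam('scene')
save('e.png',np.hstack([cv2.resize(p['frame'][100:220,280:400],(400,400)),cv2.resize(p2['frame'][100:220,240:360],(400,400))]))
E
```

```text
t: 13.8
eef_pos: [0.4821, -0.0638, 0.2235]
tool_rot: [-0.0, 0.914, -0.406, 0.0]
contact_force: [2.8, -3.3, 3.5]
gripper_width: 0.003
t 13.8 pos [ 0.4821 -0.0638  0.2235] psi 137.91 down [ 0.001 -0.    -1.   ] q [-0.88  0.27  1.06  2.05 -0.29  0.97 -2.08] F [ 2.8 -3.3  3.5]
```

View pics/e.png

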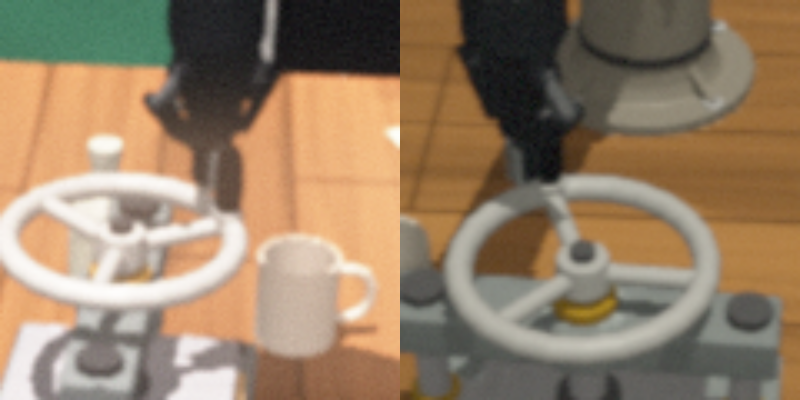

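The handle has come round to about 340° and still lags its start direction. I push to about 352°, then back off and measure against the start pictures.

```bash
python3 plan.py 342 354 2
```

```text
137.9 [ 0.482  -0.0639  0.2234]
[[[-3,0,-1],[0,0,2],1],[[-5,-1,-1],[0,0,3],1],[[-8,-1,-1],[0,0,5],1],[[-11,-2,-1],[0,0,7],1],[[-14,-3,-1],[0,0,8],1],[[-16,-4,-1],[0,0,10],1],[[-19,-5,-1],[0,0,12],1]]
```

```bash
python3 -m handwheel '[[[-3,0,-1],[0,0,2],1],[[-5,-1,-1],[0,0,3],1],[[-8,-1,-1],[0,0,5],1],[[-11,-2,-1],[0,0,7],1],[[-14,-3,-1],[0,0,8],1],[[-14,-3,-1],[0,0,8],1],[[-14,-3,-1],[0,0,8],1],[[0,-3,-1],[0,0,8],1],[[15,-3,-1],[0,0,8],1],[[15,-3,-40],[0,0,8],1],[[20,-3,-80],[0,0,8],1],[[40,-3,-115],[0,0,8],1],[[60,-3,-150],[0,0,8],1],[[80,-3,-180],[0,0,8],1],[[80,-3,-180],[0,0,8],1],[[80,-3,-180],[0,0,8],1],[[80,-3,-180],[0,0,8],1]]'; python3 st.py
cat > meas.py <<'E'
from fit import *
import sys
k=sys.argv[1]; vis=[]
for n,c,th in [('side',(351,157),105),('scene',(296,142),70)]:
    p,K,Rc,t=cam(n); save(f'{n}{k}.png',p['frame']); f=cv2.cvtColor(p['frame'],cv2.COLOR_RGB2BGR); ref=cv2.imread(f'pics/{n}1.png')
    b0,a0=blob(ref,c,thr=th,h=15)
    try: b,a=blob(f,c,thr=th,h=22); print(n,'blob',b,a,'ref',b0,a0)
    except Exception as e: print(n,e); b=b0
    T=ref[int(b0[1])-12:int(b0[1])+10,int(b0[0])-9:int(b0[0])+10]
    X=cv2.matchTemplate(f[110:190,260:400],T,cv2.TM_CCOEFF_NORMED); m=cv2.minMaxLoc(X)
    i,j=m[3]; sub=lambda l,c_,r:0.5*(l-r)/(l-2*c_+r)
    i2=i+sub(X[j,i-1],X[j,i],X[j,i+1]); j2=j+sub(X[j-1,i],X[j,i],X[j+1,i])
    print('  template shift',round(i2+260-(int(b0[0])-9),2),round(j2+110-(int(b0[1])-12),2),round(m[1],3))
    for th_ in (350,355,358,360,362):
        g=lambda a,z:sil(cyl(.5485+.088*np.cos(a),-.0175+.088*np.sin(a),z),(K,Rc,t))
        print('  pred',th_,np.round(g(np.pi-np.radians(th_),.219-.006*th_/360)-g(np.pi,.219),2))
    vis.append(cv2.resize(f[110:210,250:370],(390,325)))
cv2.imwrite(f'pics/m{k}.png',np.hstack(vis))
E
python3 meas.py 5
```

```text
t: 15.32
eef_pos: [0.5365, -0.1204, 0.4019]
tool_rot: [0.0, 0.883, -0.469, -0.002]
contact_force: [-0.6, -0.1, -0.1]
gripper_width: -0.003
t 15.3167 pos [ 0.5365 -0.1204  0.4019] psi 145.96 down [-0.003  0.001 -1.   ] q [-0.82  0.26  1.17  1.66 -0.24  1.38 -2.17] F [-0.6 -0.1 -0.1]
side blob [349.875      156.91666667] 72 ref [350.38095238 156.61904762] 63
  template shift -0.13 -0.51 0.858
  pred 350 [-0.58 -0.77]
  pred 355 [-0.22  0.65]
  pred 358 [-0.13  1.51]
  pred 360 [-0.12  2.08]
  pred 362 [-0.16  2.65]
scene blob [290.21527778 143.30555556] 144 ref [295.10526316 142.45112782] 133
  template shift -4.84 0.55 0.834
  pred 350 [-6.1   2.06]
  pred 355 [-3.01  1.93]
  pred 358 [-1.16  1.93]
  pred 360 [0.07 1.96]
  pred 362 [1.3  2.02]
```

View pics/m5.png

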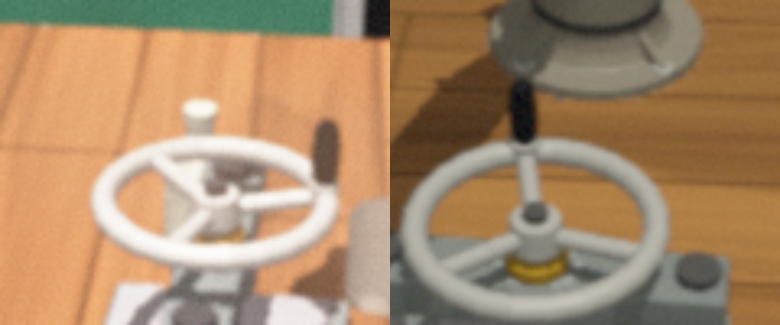

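The handle is about 8° short: 4.9 px left of its start column in the scene view. The view is clear. I re-approach and push the last bit.

```bash
cat > plan2.py <<'E'
import plan,sys
from plan import *
def tgt(a):
    th,back,z=a; c,p,_=target0(th); n=np.radians(270-p); return c-back*np.array([np.cos(n),np.sin(n)]),p,z
target0=plan.target; plan.target=tgt
plan.plan(eval(sys.argv[1]))
E
python3 plan2.py "[(350,.025,.31),(350,.025,.2255),(350,.012,.2255),(350,.002,.2255),(350,0,.2255),(352,0,.2255),(354,0,.2255),(355,0,.2255),(356,0,.2255),(357,0,.2255),(358,0,.2255),(357,.015,.2255),(357,.025,.2255),(357,.025,.31),(355,.09,.4)]"
```

```text
Traceback (most recent call last):
  File "plan2.py", line 5, in <module>
    target0=plan.target; plan.target=tgt
            ^^^^^^^^^^^
AttributeError: 'function' object has no attribute 'target'
```

```bash
sed -i 's/^import plan,sys/import sys/; s/^from plan import \*/from plan import *\nimport plan as P/; s/plan\.target/P.target/g; s/^plan\.plan/P.plan/' plan2.py
python3 plan2.py "[(350,.025,.31),(350,.025,.2255),(350,.012,.2255),(350,.002,.2255),(350,0,.2255),(352,0,.2255),(354,0,.2255),(355,0,.2255),(356,0,.2255),(357,0,.2255),(358,0,.2255),(357,.015,.2255),(357,.025,.2255),(357,.025,.31),(355,.09,.4)]"
```

```text
145.9 [ 0.5363 -0.12    0.4016]
[[[-66,13,92],[0,0,0],1],[[-66,13,176],[0,0,0],1],[[-79,13,176],[0,0,0],1],[[-89,12,176],[0,0,0],1],[[-91,12,176],[0,0,0],1],[[-94,12,176],[0,0,2],1],[[-96,11,176],[0,0,4],1],[[-98,11,176],[0,0,5],1],[[-99,10,176],[0,0,6],1],[[-100,10,176],[0,0,6],1],[[-102,10,176],[0,0,7],1],[[-86,12,176],[0,0,6],1],[[-76,13,176],[0,0,6],1],[[-76,13,92],[0,0,6],1],[[-8,18,2],[0,0,5],1]]
```

```bash
python3 -m handwheel '[[[-33,7,46],[0,0,0],1],[[-66,13,86],[0,0,0],1],[[-66,13,126],[0,0,0],1],[[-66,13,165],[0,0,0],1],[[-66,13,176],[0,0,0],1],[[-66,13,176],[0,0,0],1],[[-76,13,176],[0,0,0],1],[[-86,12,176],[0,0,0],1],[[-91,12,176],[0,0,0],1],[[-93,12,176],[0,0,1],1],[[-94,12,176],[0,0,2],1],[[-96,11,176],[0,0,4],1],[[-97,11,176],[0,0,4],1],[[-98,11,176],[0,0,5],1],[[-99,10,176],[0,0,6],1],[[-100,10,176],[0,0,6],1],[[-101,10,176],[0,0,7],1],[[-102,10,176],[0,0,7],1],[[-102,10,176],[0,0,7],1],[[-102,10,176],[0,0,7],1]]'; python3 st.py
python3 -m handwheel '[[[10,0,0],[0,0,0],1],[[25,0,0],[0,0,0],1],[[25,0,-40],[0,0,0],1],[[30,0,-80],[0,0,0],1],[[50,0,-110],[0,0,0],1],[[75,0,-145],[0,0,0],1],[[95,0,-176],[0,0,0],1],[[95,0,-176],[0,0,0],1],[[95,0,-176],[0,0,0],1]]'|grep pos; python3 meas.py 6
```

```text
t: 17.08
eef_pos: [0.4724, -0.0422, 0.2274]
tool_rot: [-0.0, 0.853, -0.522, 0.0]
contact_force: [2.8, -2.6, 2.5]
gripper_width: 0.0
t 17.0833 pos [ 0.4724 -0.0422  0.2274] psi 152.99 down [ 0.  0. -1.] q [-1.02  0.27  1.17  2.07 -0.3   0.98 -2.36] F [ 2.8 -2.6  2.5]
eef_pos: [0.5153, -0.1273, 0.4038]
side blob [350.29577465 158.38028169] 71 ref [350.38095238 156.61904762] 63
  template shift 0.32 1.31 0.858
  pred 350 [-0.58 -0.77]
  pred 355 [-0.22  0.65]
  pred 358 [-0.13  1.51]
  pred 360 [-0.12  2.08]
  pred 362 [-0.16  2.65]
scene blob [294.18897638 144.05511811] 127 ref [295.10526316 142.45112782] 133
  template shift -0.91 1.07 0.929
  pred 350 [-6.1   2.06]
  pred 355 [-3.01  1.93]
  pred 358 [-1.16  1.93]
  pred 360 [0.07 1.96]
  pred 362 [1.3  2.02]
```

Both views say about 358.4°, so 1.6° (about 2.4 mm of push) remains.

```bash
python3 -m handwheel '[[[-20,0,40],[0,0,0],1],[[-50,0,80],[0,0,0],1],[[-70,0,115],[0,0,0],1],[[-70,0,150],[0,0,0],1],[[-70,0,176],[0,0,0],1],[[-70,0,176],[0,0,0],1],[[-80,0,176],[0,0,0],1],[[-89,0,176],[0,0,0],1],[[-93,0,176],[0,0,0],1],[[-94,0,176],[0,0,0],1],[[-95,0,176],[0,0,0],1],[[-96,0,176],[0,0,0],1],[[-97,0,176],[0,0,0],1],[[-97.3,0,176],[0,0,0],1],[[-97.3,0,176],[0,0,0],1],[[-97.3,0,176],[0,0,0],1]]'; python3 st.py
python3 -m handwheel '[[[10,0,0],[0,0,0],1],[[25,0,0],[0,0,0],1],[[25,0,-40],[0,0,0],1],[[30,0,-80],[0,0,0],1],[[50,0,-110],[0,0,0],1],[[75,0,-145],[0,0,0],1],[[95,0,-176],[0,0,0],1],[[95,0,-176],[0,0,0],1],[[95,0,-176],[0,0,0],1]]'|grep pos; python3 meas.py 7|grep -v pred
```

```text
t: 19.27
eef_pos: [0.4718, -0.0407, 0.2277]
tool_rot: [-0.0, 0.852, -0.523, 0.001]
contact_force: [3.7, -4.1, 1.2]
gripper_width: -0.0
t 19.2667 pos [ 0.4718 -0.0407  0.2277] psi 153.04 down [ 0.001 -0.    -1.   ] q [-1.03  0.27  1.18  2.07 -0.3   0.98 -2.36] F [ 3.7 -4.1  1.2]
eef_pos: [0.5146, -0.1257, 0.4042]
side blob [350.43421053 158.39473684] 76 ref [350.38095238 156.61904762] 63
  template shift 0.34 1.67 0.855
scene blob [294.8359375 143.9453125] 128 ref [295.10526316 142.45112782] 133
  template shift -0.28 1.1 0.93
```

```bash
python3 -m handwheel '[[[0,0,-40],[0,0,-7],1],[[-20,-20,-57],[0,0,-14],1],[[-40,-40,-57],[0,0,-21],1],[[-60,-60,-57],[0,0,-28],1],[[-80,-80,-57],[0,0,-35],1],[[-100,-95,-57],[0,0,-42],1],[[-120,-106,-57],[0,0,-49],1],[[-120,-106,-57],[0,0,-56],1],[[-120,-106,-57],[0,0,-63],1],[[-120,-106,-57],[0,0,-70],1],[[-120,-106,-57],[0,0,-77],1],[[-120,-106,-57],[0,0,-84],1],[[-120,-106,-57],[0,0,-91],1],[[-120,-106,-57],[0,0,-98],1],[[-120,-106,-57],[0,0,-105],1],[[-120,-106,-57],[0,0,-112],1],[[-120,-106,-57],[0,0,-119],1],[[-120,-106,-57],[0,0,-126],1],[[-120,-106,-57],[0,0,-133],1],[[-120,-106,-57],[0,0,-140],1]]' >/dev/null;python3 -m handwheel '[[[0,0,0],[0,0,-7],1],[[0,0,0],[0,0,-13],1],[[0,0,0],[0,0,-13],1],[[0,0,0],[0,0,-13],1],[[0,0,0],[0,0,-13],1],[[0,0,0],[0,0,-13],1]]'>/dev/null; python3 st.py; python3 meas.py 8 |grep -v pred
cat > wr.py <<'E'
from fit import *
p,K,Rc,t=cam('wrist'); save('wrist8.png',p['frame'])
f=cv2.cvtColor(p['frame'],cv2.COLOR_RGB2BGR); b,a=blob(f,(237,203),h=22); d=np.load('wrist1.npz'); C0=(d['K'],d['Rc'],d['t']); C=(K,Rc,t)
b0,a0=blob(cv2.imread('pics/wrist1.png'),(237,203),h=22)
print('wrist blob',b,a,'ref',b0,a0)
h0,_=handle_fit([(C0,b0)],.219); h1,_=handle_fit([(C,b)],.213); print('handle before',h0,'after',h1)
for th in (358,359,360,361):
    g=lambda a,z,c:sil(cyl(.5485+.088*np.cos(a),-.0175+.088*np.sin(a),z),c)
    print('pred shift',th,g(np.pi-np.radians(th),.213,C)-g(np.pi,.219,C0),'meas',b-b0)
E
python3 wr.py
```

```text
t 22.2833 pos [0.5539 0.0306 0.4598] psi 0.09 down [-0.001 -0.    -1.   ] q [-0.8   0.16  0.75  1.54 -0.11  1.49 -0.05] F [0.4 0.4 0.2]
side blob [350.13580247 158.97530864] 81 ref [350.38095238 156.61904762] 63
  template shift -0.11 1.86 0.993
scene blob [294.21019108 143.68152866] 157 ref [295.10526316 142.45112782] 133
  template shift -0.9 1.0 0.875
wrist blob [239.01902748 203.79915433] 473 ref [236.91820041 203.97137014] 489
handle before [ 0.46199456 -0.01729532] after [ 0.46207416 -0.01818036]
pred shift 358 [2.23699507 1.68027592] meas [ 2.10082708 -0.17221581]
pred shift 359 [2.10299767 0.37873795] meas [ 2.10082708 -0.17221581]
pred shift 360 [ 1.99263172 -0.9260207 ] meas [ 2.10082708 -0.17221581]
pred shift 361 [ 1.90600673 -2.23361648] meas [ 2.10082708 -0.17221581]
```

```bash
python3 - <<'E'
import cv2,numpy as np
a=cv2.imread('pics/scene8.png')[110:300,160:426];b=cv2.imread('pics/side8.png')[110:310,200:466];
cv2.imwrite('pics/fin.png',np.hstack([cv2.resize(a,(399,285)),cv2.resize(b,(399,285))]))
E
python3 - <<'E'
from h import *
for n in ['scene','side']:
    p,*_=cam(n)
    for g in ['solvent_bottle_mid','glue_bottle_mid','mug_mid','spare_gear_mid']:
        r=viewer.search_frame(p,g); print(n,g,[(np.round(a['rect'],1).tolist(),round(a['score'],2)) for a in r[:2]])
E
```

```text
scene solvent_bottle_mid [([204.7, 220.1, 29.7, 56.1], 0.69)]
scene glue_bottle_mid [([380.2, 224.4, 19.1, 42.2], 0.76), ([297.2, 144.3, 7.4, 18.6], 0.17)]
scene mug_mid [([235.7, 180.8, 29.4, 36.5], 0.77)]
scene spare_gear_mid []
side solvent_bottle_mid [([306.3, 161.1, 16.4, 38.2], 0.76)]
side glue_bottle_mid [([304.6, 266.9, 18.1, 49.9], 0.67)]
side mug_mid [([374.0, 188.5, 38.4, 35.2], 0.85)]
side spare_gear_mid [([373.3, 241.8, 34.0, 21.0], 0.65)]
```

View pics/fin.png

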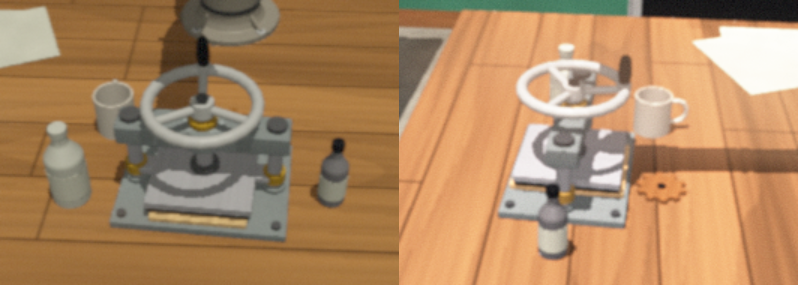

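The handle is back at its start direction. The bottles, mug and spare gear are where they were, and the arm is clear above.

```bash
python3 -c "
from station import bot; print(bot.hand_in())"
```

```text
the job is handed in; nothing more can be done
None
```

I pushed the handle once round, clockwise from above, with the shut fingers behind it and no gripping. I stopped twice near the end to measure, backed the arm off well above everything, and handed in at about 22.5 s.

- **Wheel angle:** my last checks put it about 0.6–0.8° short of a full turn. The wrist camera gave about 359.4° and the side view about 359.2°. The scene view gave about 359.4° after the last push, but about 358.4° from the final arm pose, where a changed shadow probably upset it. I left the small remainder, as it is within measurement error.
- **Plate height:** the drop of handle and wheel was close to the expected 6 mm in the wrist and side views. The scene view showed only about half to three quarters of the expected shift, which I put down to the dark background. I did not check the squeeze on the gear directly.
- **Other things:** both bottles and the mug showed no real shift in either view. The spare gear was found only in the side view, also unshifted. The contact forces I read stayed under about 6 N.

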